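Set the flip tags on the stain stock bins

ROBOT

A 6-joint arm with a two-finger parallel gripper is mounted at the origin on a cart in front of the work surface, level with it; the furniture and walls round the work are solid. World frame = base frame: x ahead of the robot, y to its left, z up, the work surface at z = 0. Lengths are in m, angles in rad, forces in N, time in s.
With the tool pointing down it reaches from about 0.275 to 0.75 m from the base axis. Payload 10.2 kg.
Tool frame: the origin (TCP) lies midway between the tips of the shut fingers; the grasp point (between the pads) lies 19 mm behind it (env.hold_point_z is the distance from the TCP to the grasp point, in m); x points along the fingers, z is the direction in which the jaws open and shut, and the axes are right-handed (so a half turn about x gives the same grasp; the last joint's range is limited). The gripper opens to 85 mm and grips with 20 to 120 N. Pads are 22 mm wide; open, the fingers measure 114 mm over their backs; the gripper's body (76 mm by 85 mm) begins 54 mm behind the grasp point. The pads swing forward as they close: fully open they stand 13 mm farther back than shut.
Start: joints at [-1.396, 0.313, 1.498, -0, 1.331, -0.223], TCP at [0.203, -0.484, 0.231] pointing down, gripper open.
Joint ranges: [-2.94, 2.94], [-0.97, 2.17], [0.19, 2.56], [-1.23, 4.37], [0.02, 3.11], [-2.88, 2.88]. Speed limits (rad/s): [2.39, 2.39, 3.01, 3.14, 3.14, 3.14].

INTERFACE

Orientations are given as a unit quaternion [x, y, z, w].
In Python, from bench import env, kinematics, monitor, eyes, job gives the robot as it stands. The module is installed in compiled form; this text tells all that it offers. Calls block until the motion is done:
- env.reach(position, orientation): joint-space move of the TCP to a pose.
- env.movel(position, velocity=0.15, frame=None, guard=None): straight line of the TCP; frame=None keeps the orientation; velocity is the mean speed in m/s. With guard (N) it stops when the force on the tool has changed by that much, and returns True; else False.
- env.set_joints(angles): joint-space move.
- env.release() and env.close_gripper(effort=None): open the fingers fully, or close them until they stop; effort is the grip in N (None keeps the last).
- env.hold(seconds).
- kinematics.ik(position, orientation): joint angles nearest the present ones, or None.
- monitor.sense(): the state.
- eyes.grab_frame(name): name is "scene" or "side" or "wrist"; returns a dict with "frame" (420x560x3 uint8, red, green, blue), "mtx" (3x3 intrinsics, pixels), "k1" (the pictures are not rectified: a ray, as slopes to the right and down, at radius r is drawn at 1 + k1 r^2 times it, then the intrinsics apply), "view" (4x4, takes a point from world to camera coordinates). Camera axes: x right, y down, z forward; pixel columns grow to the right and rows downward; lengths in m; the calibration is good to about 2 mm. A picture is of the moment at which its call begins. There is no depth.
A pose or a line that the arm cannot do raises env.MotionError and nothing moves.
- job.hand_in(): hands the job in, once; it reports no verdict.
The state is a dict: "clock": time; "joints": joint angles; "qvel": joint speeds; "joint_efforts": joint torques, N m; "position": TCP position; "ee_rot": TCP orientation; "contact_force": force on the tool from outside, world axes, zero at the start; "ft_torque": the same for the moment, N m; "finger_gap": opening from 0.0 (shut) to 1.0 (fully open).
Only numpy, scipy, OpenCV 4.12 (cv2) and the standard library are available. Lean on these libraries where they do the work, as an engineer would, in place of code of your own. Each camera call takes 0.05 s, during which the arm holds its last target.

TASK

Each of the three stock bins has a hinged flip tag in front of it: push tags over with a fingertip, where needed, so that every bin that holds a dropper bottle shows the tag face with the raised disc upward, and the bin without a bottle (it only has a screw cap in it) shows the bare face. One or more tags are wrong now. Only push the tags: do not lift, tip or move the bottles, the cap or the things round about.

Things in the scene. Friction and masses are not known exactly. Their poses are not given: they have to be found in the camera images.
- tag_a (a joint): angle of bin a's flip tag, rad. White leaf 42 mm wide along the hinge, 55 mm from hinge to free edge, 4 mm thick. 0: leans 35 deg off upright to the bin's right (point -y), bare face up. 1.22: leans 35 deg left (+y), face with raised disc (26 mm wide, 2 high) up. Upright at 0.61; falls to the side it is past; under 1 N tips it. At rest its free edge is 32 mm beside and 45 mm above the hinge.
- hinge_a (a point): middle of tag a's hinge line, 39 mm above the work surface. x along the hinge line towards the bay, y to the bin's left, z up. Two fixed ears 50 mm apart along x carry the hinge: 30 mm wide along y, tops 12 mm above the hinge line. The 170 x 80 mm foot plate beside the tag is flat and clear; the bins stand side by side, about 120 mm apart.
- bay_a (a point): centre of the inner floor of bin a's bay, an open metal box 74 x 74 x 40 mm (inside 68 x 68, rim 37 mm above this point), 90 mm behind hinge a; axes as the hinge point
- tag_b (a joint): angle of bin b's flip tag, rad. White leaf 42 mm wide along the hinge, 55 mm from hinge to free edge, 4 mm thick. 0: leans 35 deg off upright to the bin's right (point -y), bare face up. 1.22: leans 35 deg left (+y), face with raised disc (26 mm wide, 2 high) up. Upright at 0.61; falls to the side it is past; under 1 N tips it. At rest its free edge is 32 mm beside and 45 mm above the hinge.
- hinge_b (a point): middle of tag b's hinge line, 39 mm above the work surface. x along the hinge line towards the bay, y to the bin's left, z up. Two fixed ears 50 mm apart along x carry the hinge: 30 mm wide along y, tops 12 mm above the hinge line. The 170 x 80 mm foot plate beside the tag is flat and clear; the bins stand side by side, about 120 mm apart.
- bay_b (a point): centre of the inner floor of bin b's bay, an open metal box 74 x 74 x 40 mm (inside 68 x 68, rim 37 mm above this point), 90 mm behind hinge b; axes as the hinge point
- tag_c (a joint): angle of bin c's flip tag, rad. White leaf 42 mm wide along the hinge, 55 mm from hinge to free edge, 4 mm thick. 0: leans 35 deg off upright to the bin's right (point -y), bare face up. 1.22: leans 35 deg left (+y), face with raised disc (26 mm wide, 2 high) up. Upright at 0.61; falls to the side it is past; under 1 N tips it. At rest its free edge is 32 mm beside and 45 mm above the hinge.
- hinge_c (a point): middle of tag c's hinge line, 39 mm above the work surface. x along the hinge line towards the bay, y to the bin's left, z up. Two fixed ears 50 mm apart along x carry the hinge: 30 mm wide along y, tops 12 mm above the hinge line. The 170 x 80 mm foot plate beside the tag is flat and clear; the bins stand side by side, about 120 mm apart.
- bay_c (a point): centre of the inner floor of bin c's bay, an open metal box 74 x 74 x 40 mm (inside 68 x 68, rim 37 mm above this point), 90 mm behind hinge c; axes as the hinge point
- bottle_1: brown dropper bottle with black rubber teat, 40 mm wide, 116 mm tall, standing loose in one of the three bays; origin under its centre, z up
- bottle_2: brown dropper bottle with black rubber teat, 40 mm wide, 116 mm tall, standing loose in one of the three bays; origin under its centre, z up
- spare_cap: white round screw cap, 61 mm wide, 16 mm high, lying in the bay that has no bottle; origin under its centre
- coverslips: small clear box of cover slips, 28 x 28 x 25 mm, between two of the bins; leave it; origin under its centre
- forceps: steel forceps, 126 mm long, lying in front of the bins along y; leave it; origin under its centre
- petri: petri dish with a roll of tape, 69 mm wide, 13 mm high, behind the bins; leave it
- beaker: small beaker, 60 mm wide, 70 mm tall, behind the bins; leave it

How it is judged:
By the outcome, as a careful person would: the job done as asked, in the order asked, and still so for the second after the job is handed in, with the robot touching nothing.
It also fails if it takes over 51 s, if anything falls off the work surface, if the arm or the gripper's body presses on something with over 40 N, if the wrist force passes 120 N, or if a joint passes its speed limit or range.

## Working session

There is one attempt and no reset: what is moved stays moved. The work goes in short steps, each a Python script; the robot and the scene stay as the last script left them, time stands still between calls to the robot, and variables do not carry over. Pictures are saved under pics/ and viewed, and the job is handed in when it is done.

```bash
mkdir -p pics; python3 - <<'E'
from bench import env,kinematics,monitor,eyes,job
import cv2,numpy as np
s=monitor.sense();print(s['clock'],s['position'],s['ee_rot'],s['finger_gap'])
for n in("scene","side","wrist"):
    f=eyes.grab_frame(n);cv2.imwrite(f"pics/{n}0.png",f["frame"][:,:,::-1])
    np.savez(f"pics/{n}0.npz",**f);print(n,f["mtx"].tolist(),f["k1"],f["view"].round(3).tolist())
E
```

```text
0.0 [ 0.20334181 -0.48376137  0.23075431] [ 0.39165163  0.5892477  -0.39102438  0.58863918] 1.0021227389612792
scene [[444.43549378774816, 0.0, 284.22807749758874], [0.0, 444.43549378774816, 204.04803575173764], [0.0, 0.0, 1.0]] 0.019267920109895708 [[-0.762, -0.647, 0.002, 0.449], [-0.389, 0.456, -0.8, 0.288], [0.517, -0.611, -0.599, 0.62], [0.0, 0.0, 0.0, 1.0]]
side [[417.9375179288164, 0.0, 276.8216477875623], [0.0, 417.9375179288164, 210.72115579645754], [0.0, 0.0, 1.0]] -0.11274455958618979 [[0.85, -0.526, 0.025, -0.509], [-0.182, -0.339, -0.923, 0.154], [0.494, 0.78, -0.384, 0.631], [0.0, 0.0, 0.0, 1.0]]
wrist [[296.19022980979565, 0.0, 276.1382498545075], [0.0, 296.19022980979565, 207.92776776421914], [0.0, 0.0, 1.0]] -0.04199495319700975 [[0.387, -0.922, -0.001, -0.526], [-0.881, -0.37, 0.296, -0.038], [-0.273, -0.114, -0.955, 0.38], [0.0, 0.0, 0.0, 1.0]]
```

View pics/scene0.png

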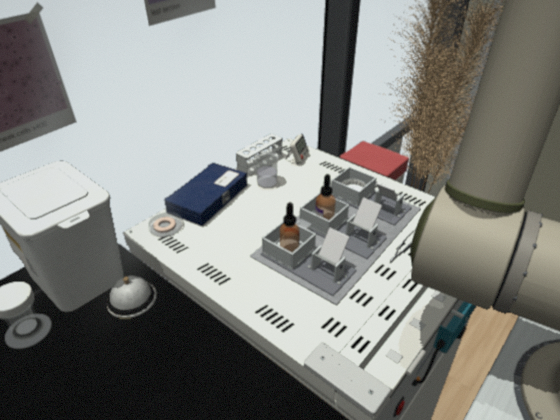

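View pics/side0.png

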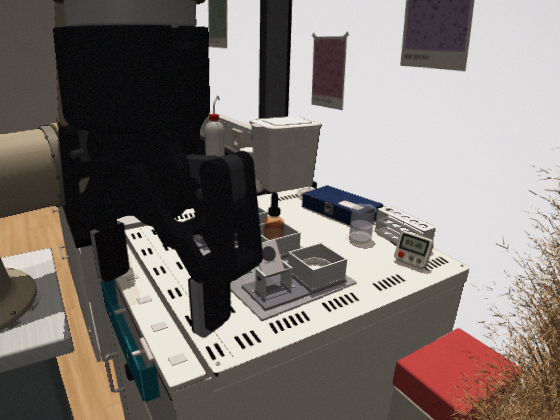

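View pics/wrist0.png

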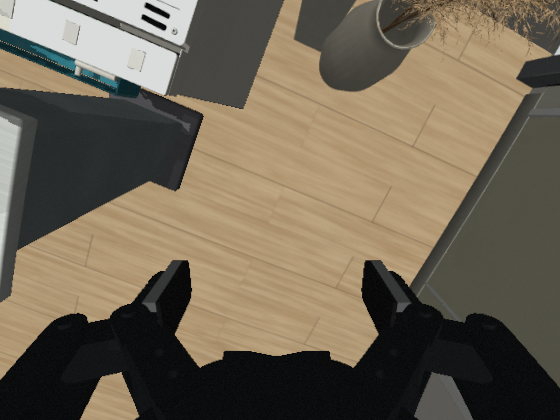

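The scene view shows bottles in the bins at px (290,245) and (325,210). The bin at (355,185) has no bottle. In the side view its tag shows the disc, at px (268,255). Next I'll get rough positions.

```bash
cat > h.py <<'E'
import numpy as np,cv2
def load(p): return dict(np.load(p))
def slopes(f,uv):
    K=f["mtx"];k=float(f["k1"])
    d=np.array([k,0,0,0,0.]);return cv2.undistortPoints(np.array([[uv]],float),K,d)[0,0]
def ray(f,uv):
    s=slopes(f,uv);R=f["view"][:3,:3];t=f["view"][:3,3]
    d=R.T@np.array([s[0],s[1],1.]);return -R.T@t,d/np.linalg.norm(d)
def onz(f,uv,z):
    c,d=ray(f,uv);return c+d*(z-c[2])/d[2]
def tri(obs):
    A=np.zeros((3,3));b=np.zeros(3);L=[]
    for f,uv in obs:
        c,d=ray(f,uv);P=np.eye(3)-np.outer(d,d);A+=P;b+=P@c;L.append((c,P))
    x=np.linalg.solve(A,b);return x,[np.linalg.norm(P@(x-c)) for c,P in L]
def proj(f,p):
    p=np.atleast_2d(p);rv,_=cv2.Rodrigues(f["view"][:3,:3])
    return cv2.projectPoints(p.astype(float),rv,f["view"][:3,3].astype(float),f["mtx"],np.array([float(f["k1"]),0,0,0,0]))[0][:,0]
E
python3 - <<'E'
from h import *
f=load("pics/scene0.npz")
for uv in [(253,252),(332,297),(333,230),(365,200),(388,188),(290,262),(326,222),(355,195)]: print(uv,onz(f,uv,0.0).round(3), onz(f,uv,0.08).round(3))
im=f["frame"][150:310,240:440];cv2.imwrite("pics/s0z.png",cv2.resize(im,None,fx=4,fy=3.75,interpolation=cv2.INTER_CUBIC)[:,:,::-1])
f=load("pics/side0.npz")
im=f["frame"][180:320,190:360];cv2.imwrite("pics/d0z.png",cv2.resize(im,None,fx=4,fy=4,interpolation=cv2.INTER_CUBIC)[:,:,::-1])
E
```

```text
(253, 252) [0.598 0.086 0.   ] [0.536 0.146 0.08 ]
(332, 297) [0.412 0.079 0.   ] [0.375 0.14  0.08 ]
(333, 230) [ 0.517 -0.072  0.   ] [0.466 0.009 0.08 ]
(365, 200) [ 0.523 -0.206  0.   ] [ 0.471 -0.107  0.08 ]
(388, 188) [ 0.507 -0.283  0.   ] [ 0.457 -0.173  0.08 ]
(290, 262) [0.524 0.06  0.   ] [0.472 0.124 0.08 ]
(326, 222) [ 0.543 -0.084  0.   ] [ 0.489 -0.001  0.08 ]
(355, 195) [ 0.551 -0.208  0.   ] [ 0.495 -0.109  0.08 ]
```

View pics/s0z.png

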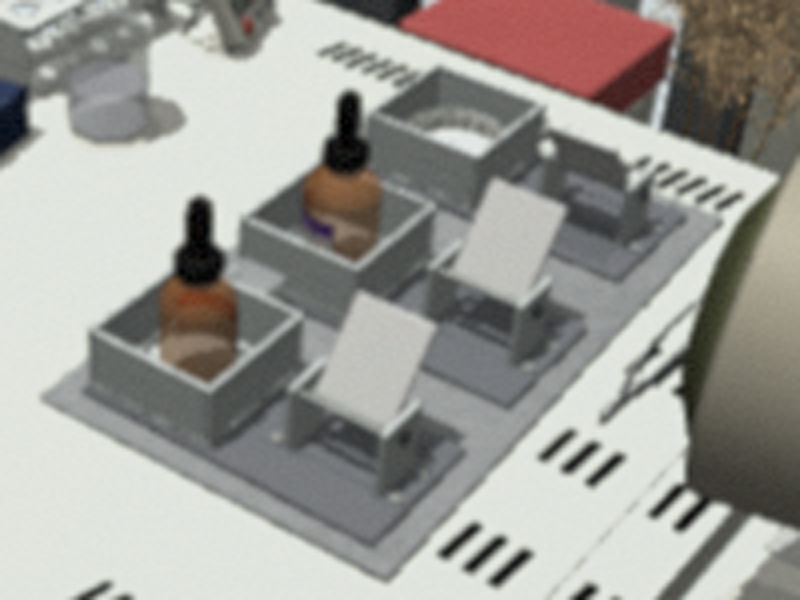

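View pics/d0z.png

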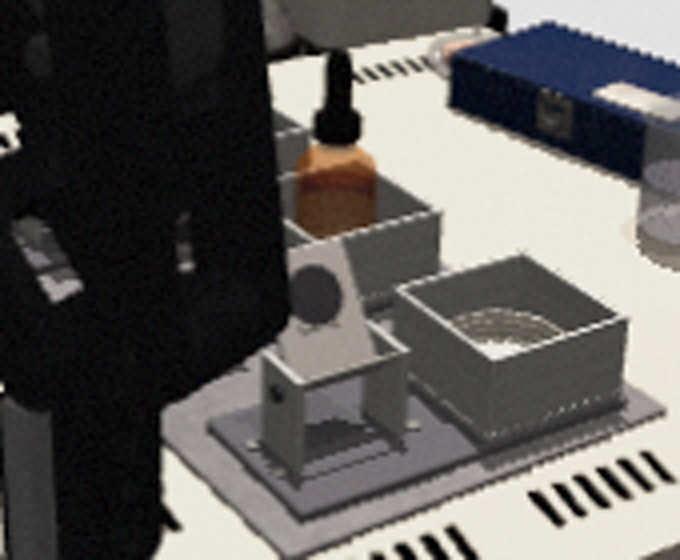

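```bash
cat >> h.py <<'E'
from scipy.spatial.transform import Rotation as Rn
def quat(th): # tool down, jaw axis at angle th from world x
    x=np.array([0,0,-1.]);z=np.array([np.cos(th),np.sin(th),0]);y=np.cross(z,x)
    return Rn.from_matrix(np.c_[x,y,z]).as_quat()
E
python3 - <<'E'
from h import *
from bench import kinematics,monitor
f=load("pics/wrist0.npz");c,_=ray(f,(276,208));s=monitor.sense()
R=Rn.from_quat(s["ee_rot"]).as_matrix()
print("cam in tool",(R.T@(c-s["position"])).round(3),"fwd",(R.T@f["view"][2,:3]).round(3),R.round(2).tolist())
for th in(0,np.pi):
  for z in (.25,.3,.35):
   print(th,z,kinematics.ik([0.36,-0.02,z],quat(th)),kinematics.ik([0.42,-0.02,0.065],quat(th)))
E
```

```text
cam in tool [-0.143  0.076  0.001] fwd [ 0.955 -0.296 -0.   ] [[-0.0, 0.92, 0.39], [0.0, 0.39, -0.92], [-1.0, 0.0, -0.0]]
0 0.25 [-3.83929373e-01 -8.01898214e-02  1.89396149e+00 -4.44089210e-16
  1.32782099e+00 -3.83929373e-01] [-3.27828358e-01  3.19377433e-01  1.99470121e+00 -4.44089210e-16
  8.27514009e-01 -3.27828358e-01]
0 0.3 [-3.83929373e-01 -1.13248660e-01  1.79324504e+00 -4.44089210e-16
  1.46159627e+00 -3.83929373e-01] [-3.27828358e-01  3.19377433e-01  1.99470121e+00 -4.44089210e-16
  8.27514009e-01 -3.27828358e-01]
0 0.35 [-3.83929373e-01 -1.30020149e-01  1.68119980e+00 -4.44089210e-16
  1.59041300e+00 -3.83929373e-01] [-3.27828358e-01  3.19377433e-01  1.99470121e+00 -4.44089210e-16
  8.27514009e-01 -3.27828358e-01]
3.141592653589793 0.25 [-3.83929373e-01 -8.01898214e-02  1.89396149e+00 -4.44089210e-16
  1.32782099e+00  2.75766328e+00] [-3.27828358e-01  3.19377433e-01  1.99470121e+00 -4.44089210e-16
  8.27514009e-01  2.81376430e+00]
3.141592653589793 0.3 [-3.83929373e-01 -1.13248660e-01  1.79324504e+00 -4.44089210e-16
  1.46159627e+00  2.75766328e+00] [-3.27828358e-01  3.19377433e-01  1.99470121e+00 -4.44089210e-16
  8.27514009e-01  2.81376430e+00]
3.141592653589793 0.35 [-3.83929373e-01 -1.30020149e-01  1.68119980e+00 -4.44089210e-16
  1.59041300e+00  2.75766328e+00] [-3.27828358e-01  3.19377433e-01  1.99470121e+00 -4.44089210e-16
  8.27514009e-01  2.81376430e+00]
```

```bash
python3 - <<'E'
from h import *
from bench import env,eyes,monitor
env.close_gripper()
env.reach([0.36,-0.10,0.28],quat(0)); 
def g(n):
    f=eyes.grab_frame("wrist");np.savez(f"pics/{n}.npz",**f);cv2.imwrite(f"pics/{n}.png",f["frame"][:,:,::-1])
g("w1")
env.movel([0.36,0.08,0.28],velocity=0.2); g("w2")
for n in("scene","side"):
    f=eyes.grab_frame(n);np.savez(f"pics/{n}1.npz",**f);cv2.imwrite(f"pics/{n}1.png",f["frame"][:,:,::-1])
s=monitor.sense();print(s["clock"],s["position"],s["finger_gap"])
E
```

```text
3.7083 [0.36009383 0.07933398 0.27998859] 0.004937334058589401
```

View pics/w1.png

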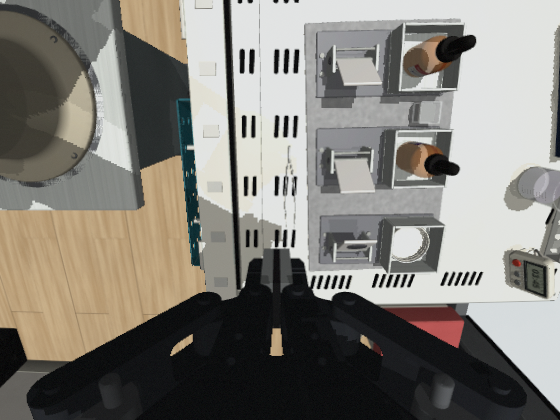

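View pics/w2.png

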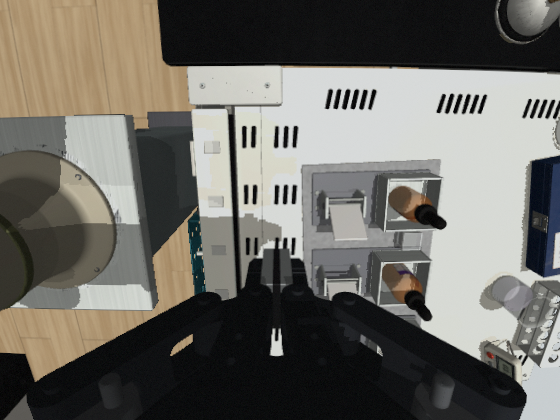

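View pics/side1.png

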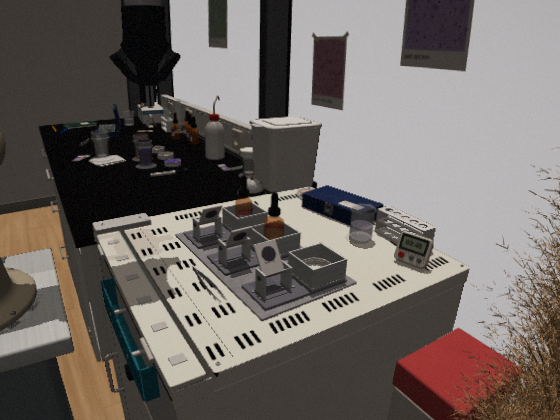

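w1 and w2 show bottles in the first two bins, with their tags bare face up and leaning −y (free edges at about px (360,85) and (355,190) in w1). The third bin holds the cap, and its tag leans +y with the disc facing −y. So all three tags are wrong. Next I'll zoom in to measure.

```bash
python3 - <<'E'
from h import *
def z(n,r0,r1,c0,c1,s,o):
    im=load(f"pics/{n}.npz")["frame"][r0:r1,c0:c1];cv2.imwrite(f"pics/{o}.png",cv2.resize(im,None,fx=s,fy=s,interpolation=cv2.INTER_CUBIC)[:,:,::-1])
z("w1",10,280,300,470,2,"w1z")
z("w1",10,150,300,470,4,"w1za");z("w1",115,275,300,470,3.7,"w1zb")
z("side1",190,320,170,350,4.4,"side1z")
z("scene1",150,310,240,440,3.7,"scene1z")
E
```

```text
(no output)
```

View pics/w1za.png

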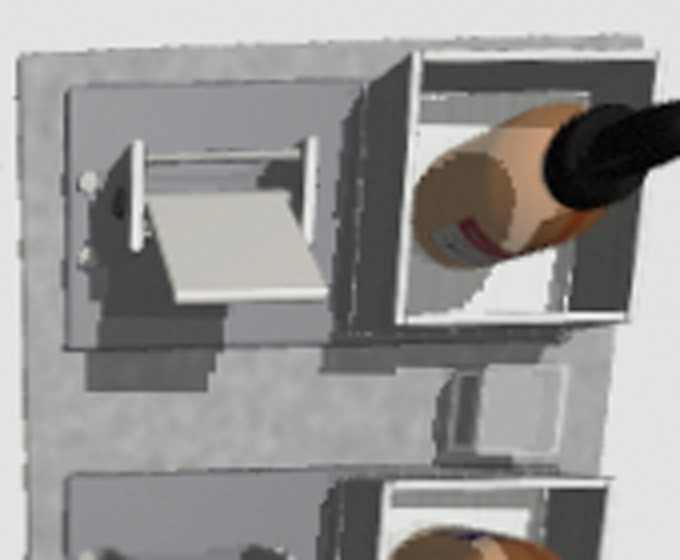

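View pics/w1zb.png

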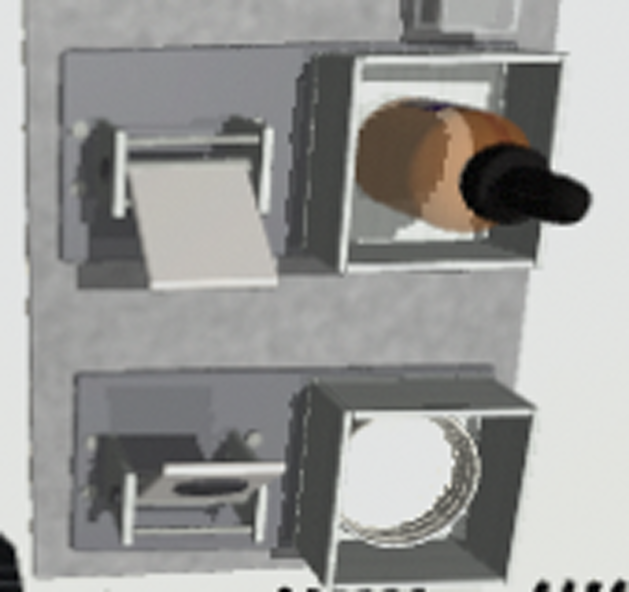

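View pics/side1z.png

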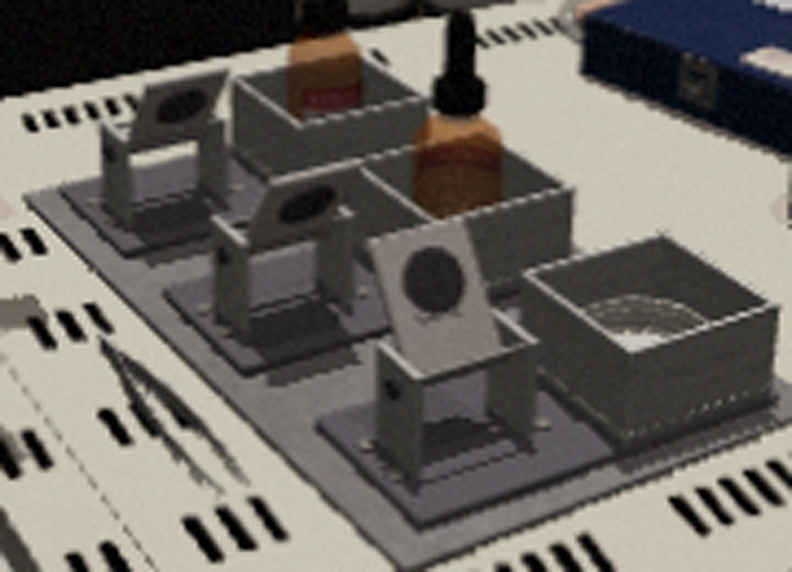

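View pics/scene1z.png

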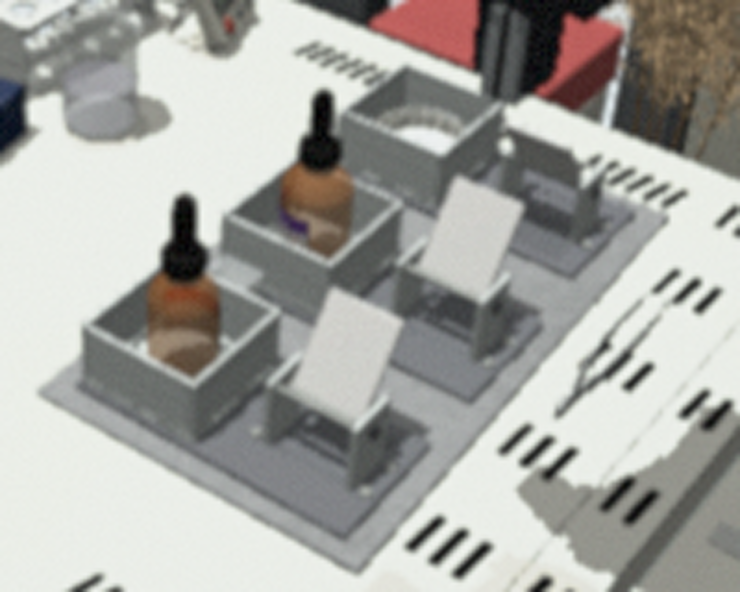

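```bash
python3 - <<'E'
from h import *
W=load("pics/w1.npz");S=load("pics/scene1.npz");D=load("pics/side1.npz")
za=lambda p:(W,(300+(p[0]+.5)/4-.5,10+(p[1]+.5)/4-.5))
zb=lambda p:(W,(300+(p[0]+.5)/3.7-.5,115+(p[1]+.5)/3.7-.5))
sc=lambda p:(S,(240+(p[0]+.5)/3.7-.5,150+(p[1]+.5)/3.7-.5))
sd=lambda p:(D,(170+(p[0]+.5)/4.4-.5,190+(p[1]+.5)/4.4-.5))
P={"a_front":[za((177,299)),sc((402,323)),sd((150,78))],"a_rear":[za((327,293)),sc((333,290)),sd((228,72))],
"b_front":[zb((155,288)),sc((523,210)),sd((268,186))],"b_rear":[zb((277,284)),sc((458,178)),sd((358,170))],
"c_front":[zb((168,467)),sc((580,165)),sd((372,238))],"c_rear":[zb((285,466)),sc((515,128)),sd((470,222))]}
for k,v in P.items():
    x,r=tri(v);print(k,x.round(4),(np.array(r)*1e3).round(1),tri(v[:2])[0].round(4))
for n,v in {"a":[za((137,142)),za((137,248)),za((313,138)),za((310,240))],"b":[zb((122,131)),zb((118,215)),zb((269,129)),zb((264,213))],"c":[zb((130,472)),zb((126,543)),zb((262,475)),zb((262,542))]}.items():
    q=np.array([onz(f,u,0.051) for f,u in v]);print(n,"ears",q[:,:2].round(4).tolist(),"centre",q.mean(0).round(4), "hinge dir",((q[2:].mean(0)-q[:2].mean(0))).round(4))
E
```

```text
a_front [0.4331 0.009  0.0838] [1.7 1.8 1.5] [0.4342 0.0077 0.0802]
a_rear [0.4732 0.0099 0.0809] [1.8 0.2 1.7] [0.4742 0.0094 0.0806]
b_front [ 0.4363 -0.1101  0.0811] [3.4 1.5 2.5] [ 0.4393 -0.114   0.076 ]
b_rear [ 0.4764 -0.1104  0.0806] [2.1 0.4 2.5] [ 0.4781 -0.1115  0.08  ]
c_front [ 0.4433 -0.173   0.08  ] [4.7 8.8 4.6] [ 0.4465 -0.183   0.0658]
c_rear [ 0.4849 -0.1756  0.0802] [2.8 5.3 2.7] [ 0.485  -0.1773  0.077 ]
a ears [[0.427, 0.0527], [0.4284, 0.0246], [0.4773, 0.0543], [0.4787, 0.0272]] centre [0.4529 0.0397 0.051 ] hinge dir [0.0503 0.0021 0.    ]
b ears [[0.4314, -0.0657], [0.4315, -0.0942], [0.481, -0.0649], [0.4819, -0.0935]] centre [ 0.4565 -0.0796  0.051 ] hinge dir [0.05   0.0008 0.    ]
c ears [[0.4411, -0.19], [0.4414, -0.2191], [0.4903, -0.1914], [0.493, -0.219]] centre [ 0.4665 -0.2049  0.051 ] hinge dir [ 0.0504 -0.0006  0.    ]
```

Hinges come out at a (0.453, 0.040), b (0.457, −0.080) and c (0.467, −0.205). The free edges are 30–32 mm to the side at z≈0.081, against 32 mm and 84 mm in the text, so they agree. I'll push tag a first and check it.

```bash
python3 - <<'E'
from h import *
from bench import env,eyes,monitor
x=0.447
env.reach([x,-0.028,0.20],quat(0))
print(env.movel([x,-0.028,0.067],velocity=0.12,guard=8))
print(env.movel([x,0.041,0.067],velocity=0.07,guard=15),monitor.sense()["position"],monitor.sense()["contact_force"])
env.movel([x,0.010,0.067],velocity=0.1)
env.movel([x,0.010,0.16],velocity=0.15)
for n in("scene","side"):
    f=eyes.grab_frame(n);np.savez(f"pics/{n}2.npz",**f);
    r=(150,310,240,440,3.7) if n=="scene" else (190,320,170,350,4.4)
    cv2.imwrite(f"pics/{n}2z.png",cv2.resize(f["frame"][r[0]:r[1],r[2]:r[3]],None,fx=r[4],fy=r[4])[:,:,::-1])
print(monitor.sense()["clock"])
E
```

```text
False
False [0.44703471 0.04072772 0.06698215] [-0.22494528  0.25281911 -0.49421068]
8.1083
```

View pics/scene2z.png

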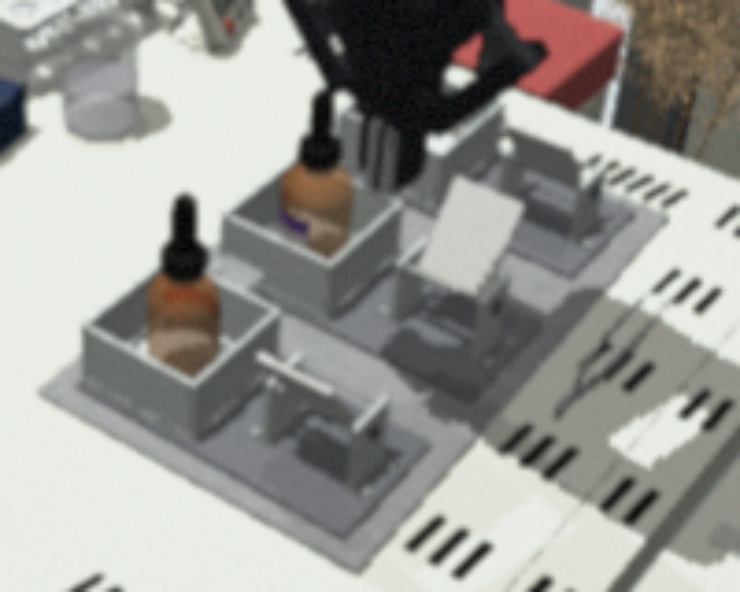

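View pics/side2z.png

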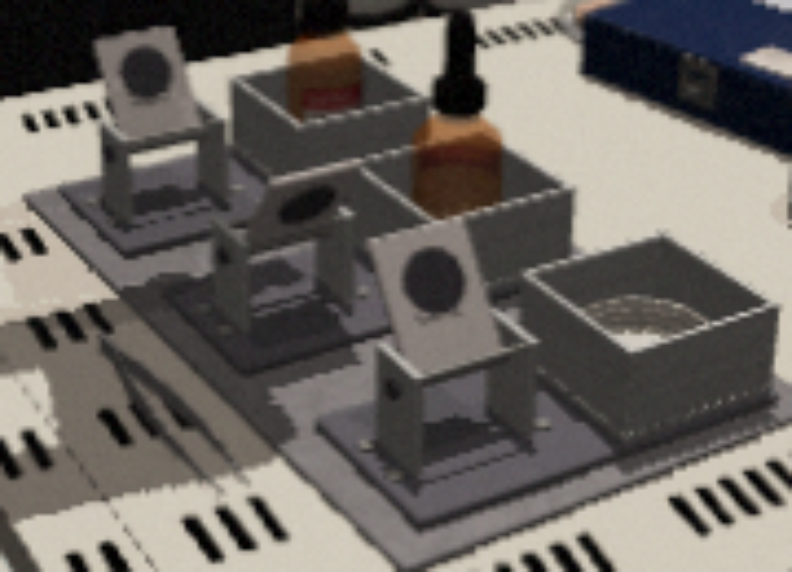

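Tag a is over: in the side view its disc shows at (148,70), and the bottle hasn't moved. Next are tag c (towards −y) and then b (towards +y), both from the gap between them.

```bash
python3 - <<'E'
from h import *
from bench import env,eyes,monitor
st=lambda:(monitor.sense()["position"].round(4),monitor.sense()["contact_force"].round(2))
env.movel([0.452,-0.142,0.16],velocity=0.2)
print(env.movel([0.452,-0.142,0.067],velocity=0.12,guard=8))
print(env.movel([0.456,-0.206,0.067],velocity=0.07,guard=15),*st())
env.movel([0.449,-0.142,0.067],velocity=0.12)
print(env.movel([0.449,-0.079,0.067],velocity=0.07,guard=15),*st())
env.movel([0.449,-0.110,0.067],velocity=0.1)
env.movel([0.449,-0.110,0.20],velocity=0.15)
env.movel([0.36,-0.02,0.28],velocity=0.2)
for n in("scene","side","wrist"):
    f=eyes.grab_frame(n);np.savez(f"pics/{n}3.npz",**f);
    r={"scene":(150,310,240,440,3.7),"side":(190,320,170,350,4.4),"wrist":(0,420,0,560,1)}[n]
    cv2.imwrite(f"pics/{n}3z.png",cv2.resize(f["frame"][r[0]:r[1],r[2]:r[3]],None,fx=r[4],fy=r[4])[:,:,::-1])
print(monitor.sense()["clock"])
E
```

```text
False
False [ 0.4559 -0.2057  0.0669] [-0.16 -0.62 -0.17]
False [ 0.4491 -0.0793  0.067 ] [-0.31  0.02 -0.51]
15.2833
```

View pics/scene3z.png

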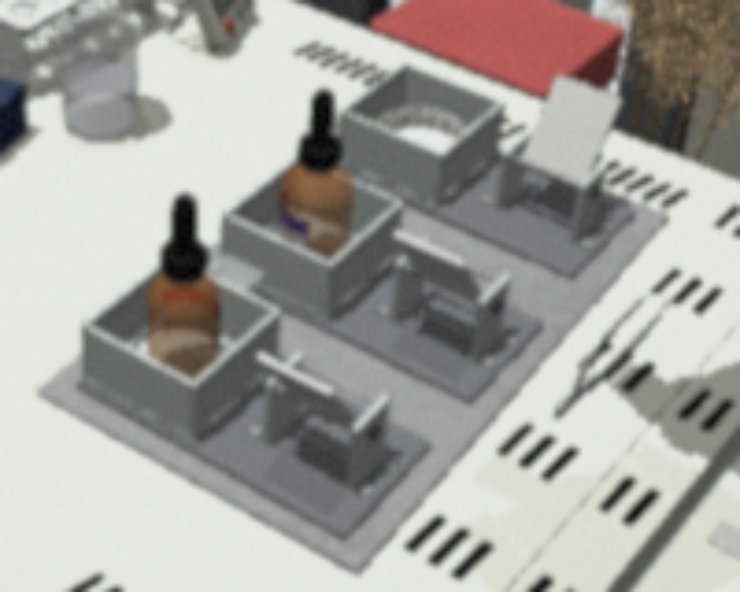

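View pics/side3z.png

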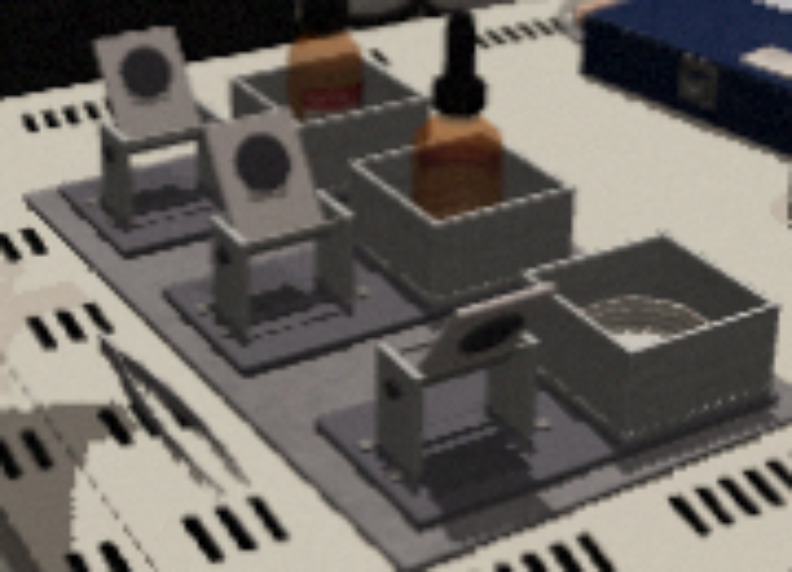

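View pics/wrist3z.png

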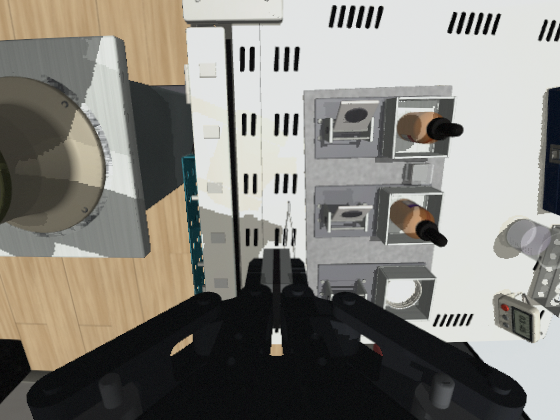

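The side view shows disc faces up on both bottle bins, at (148,70) and (262,162). The cap bin's tag leans −y, and in the scene view its bare face is up at (572,125). The bottles, cap, coverslip box and forceps haven't moved, and the arm is clear.

```bash
python3 - <<'E'
from bench import job,monitor
print(job.hand_in(),monitor.sense()["clock"])
E
```

```text
the job is handed in; nothing more can be done
the job is handed in; nothing more can be done
```

All three tags were wrong, so I pushed each one over with the closed fingertips and handed the job in. The last clock reading before that was 15.3 s of the 51 s allowed.

- **Bottle bins:** both tags now lean +y with the disc face up.
- **Cap bin:** its tag now leans −y with the bare face up.
- **Last checks:** the scene and side pictures confirm all three tags. Bottles, cap, coverslip box and forceps look unmoved, and the arm was clear of everything. The tool force read under 1 N at the end of each push, and no force guard tripped.
- **Disagreements:** free-edge heights measured 80–84 mm against the text's 84 mm. The scene-camera pixels for the cap bin's tag were up to 9 mm off the other two views, but its position still agreed with the ear measurement. Neither affected the pushes.

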